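# Pin the sample hopper's lid shut at the cupping bench

### The job

Pull the flat-tabbed stop pin out of the hopper's fork and lay it in the shallow steel tray, then swing the hopper's lid fully shut so that its lug drops into the fork. Then lock the lid: push the long block-headed pin, from the same side, through fork and lug until its head seats against the fork, and let go. Leave the short block-headed pin, the cups, the jar and the spoon where they are.

Things in the scene. Friction and masses are not known exactly. Their poses are not given: they have to be found in the camera images.
- hopper: Fixed open-topped aluminium hopper, 130 x 130 mm in plan, rim 130 mm high, motor drum behind. Origin: centre of its foot on the work surface; x to the back (hinge side), y to its left, z up. Front wall at x = -65 mm. From it an arm 50 mm wide (z 70 to 90 mm) carries a steel fork centred at x = -135, y = 0, z = 115 mm.
- fork_mouth (a point): Where pins enter the fork: centre of the hole in the outer face of the right (-y) cheek, at hopper (-135, -25, 115) mm; axes as the hopper's; pins go in along +y. Two upright cheeks, 50 x 50 mm, 12 mm thick, tops at z = 140 mm, 26 mm gap between; a 19 mm round hole runs through both along y.
- lid (a joint): Lid hinge angle, rad: 0 shut, starts 0.75 to 1.05 open. Shut, the lid is a level plate (hopper x -63 to 65, y -65 to 65, top z 141 mm) with a 20 mm wide tongue in front, ending in an eye lug (44 x 44, 20 mm thick, 21 mm hole) that then stands in the fork's gap, holes in line. Stiff hinge: it stays where left; 4 to 10 N near its front presses it down. A pin in the fork stops it shutting.
- lid_hinge (a point): Middle of the lid's hinge line, at hopper (65, 0, 130) mm, the line along y; axes as the hopper's. At lid angle a, a point of the lid r ahead of the hinge is r cos(a) ahead of it (-x) and r sin(a) above it.
- lid_press (a point): Point on the lid's upper face, middle line, 112 mm ahead of the hinge line and 11 mm above it when shut, 16 mm behind the plate's front edge: a good place to press it down. Moves with the lid; z is the face's outward normal, -x points from hinge to front.
- stop_pin: Steel pin parked in the fork, head at the right (-y). Shank 16 mm diameter, 72 mm long, tapered nose; head a flat upright tab 50 mm long, 12 thick, 30 high. Origin on the axis at the shoulder (tab meets shank), at the start 3 mm off the cheek; x along the shank to the nose; the tab spans x -50 to 0, y -6 to 6, z -20 to 10 mm. 0.15 kg. The open lid leans near: grip the tab's outer end.
- tray: Shallow open metal tray, fixed, 130 mm (x) x 170 mm (y), 15 mm high, walls and floor 3 mm. Origin: centre of its underside. The stop pin goes in it.
- lock_pin: Long block-headed steel pin, lying level on the work surface. Head a square block 30 x 30 mm, 44 mm long; round shank 16 mm in diameter, 80 mm long, last 12 mm tapered to 8 mm. Origin on the axis at the shoulder (shank meets head), 15 mm above the surface; x along the shank to the nose; the head spans x -44 to 0. 0.17 to 0.35 kg, centre of mass just inside the head.
- short_pin: Similar block-headed pin with a shank only 42 mm long (head 30 x 30 x 44 mm): too short, leave alone. Origin at the shoulder, 15 mm above the surface, x along the shank.
- cup_a: White cupping bowl, 84 mm across, 58 mm high; origin at the centre of its foot. Leave alone.
- cup_b: As cup_a.
- cup_c: As cup_a.
- spoon: Steel cupping spoon lying on the table. Leave alone.
- jar: Amber glass jar, 70 mm across, 100 mm high; origin at its foot. Leave alone.
Not all that is in view belongs to the job. What is shaped like the lock_pin but red is not meant.

How it is judged (in metres and radians):
On the way, in this order (a step that is already met when the one before it is completed fails the run):
1. the stop pin lies in the tray, let go (x of stop_pin in the frame of tray between -0.06 and 0.06 m and y of stop_pin in the frame of tray between -0.08 and 0.08 m and z of stop_pin in the frame of tray between 0 and 0.045 m and linear speed of stop_pin below 0.03 m/s and contact force between the fingers and stop_pin below 0.1 N), for 0.2 s.
2. the lid is shut (within 0.04 rad) with the fork still empty (value of joint lid below 0.04 rad and distance between lock_pin and fork_mouth above 0.09 m), for 0.2 s.
3. the long pin is through fork and lug, its head seated (value of joint lid below 0.04 rad and y of lock_pin in the frame of fork_mouth between -0.005 and 0.003 m and x of lock_pin in the frame of fork_mouth between -0.004 and 0.004 m and z of lock_pin in the frame of fork_mouth between -0.005 and 0.004 m and angle between the x axis of lock_pin and the y axis of hopper, either way round below 0.12 rad), for 0.2 s.
At the end, for the whole second after the job is handed in: The lid is shut within 0.04 rad; the long pin sits in the fork and lug holes with its shoulder within 5 mm of the right cheek's face, its axis within 4 mm (5 mm downward) and 0.12 rad of the hole's, at rest; the stop pin lies at rest in the tray; the robot has let go of both (all of step 1 and all of step 3 and linear speed of lock_pin below 0.03 m/s); the robot touches nothing.
It fails at once if a cup is moved more than 50 mm or tipped over (distance of any of cup_a, cup_b, cup_c from where it was at the start of the episode above 0.05 m or angle between any of cup_a, cup_b, cup_c's own z axis and vertical above 0.6 rad).
It fails at once if the jar is moved more than 50 mm or tipped over (distance of jar from where it was at the start of the episode above 0.05 m or angle between jar's own z axis and vertical above 0.6 rad).
It fails at once if the short pin or the spoon is moved more than 50 mm (distance of any of short_pin, spoon from where it was at the start of the episode above 0.05 m).
It also fails if it takes over 72 s, if anything falls off the work surface, if the arm or the gripper's body presses on something with over 40 N, if the wrist force passes 120 N, or if a joint passes its speed limit or range.

### The arm

A 6-joint arm with a two-finger parallel gripper is mounted at the origin on the work surface. World frame = base frame: x ahead of the robot, y to its left, z up, the work surface at z = 0. Lengths are in m, angles in degrees, forces in N, time in s.
With the tool pointing down it reaches from about 0.325 to 0.775 m from the base axis. Payload 5.5 kg.
Tool frame: the origin (TCP) lies at the centre of the arm's flange, where the gripper is bolted on; the fingertips stand 182 mm ahead of it and the grasp point (between the pads) lies 163 mm ahead of it; x points along the fingers, y is the direction in which the jaws open and shut, and the axes are right-handed (so a half turn about x gives the same grasp; the last joint's range is limited). The gripper opens to 88 mm and grips with 3 to 60 N. Pads are 20 mm wide; open, the fingers measure 115 mm over their backs; the gripper's body (75 mm by 178 mm) begins 61 mm behind the grasp point.
Start: joints at [73.241, 5.22, 70.514, -0, 104.267, -3.249], TCP at [0.14, 0.583, 0.405] pointing down, gripper open.
Joint ranges: [-164.24, 164.24], [-49.07, 125.15], [9.68, 141.18], [-86.29, 266.29], [3.28, 154.24], [-151.56, 151.56]. Speed limits (degrees/s): [147.25, 147.25, 172.46, 180, 180, 180].

### API

Orientations are given as [roll, pitch, yaw] about the fixed x, y, z axes, in that order (R = Rz(yaw) Ry(pitch) Rx(roll)).
In Python, from rig import manip gives the robot as it stands. The module is installed in compiled form; this text tells all that it offers.
- The arm moves only by the shell command python3 -m crank 'ROWS' [FORCE]. ROWS is JSON, a list of rows, each a list of 5 numbers: the gripper command: -1 is shut, 1 is fully open, values between are in proportion, then the shift along the tool's x, y, z normalised to -1 to 1, where 1 is 0.02 m, then the turn about the tool's x normalised to -1 to 1, where 1 is 0.1 rad. In form: [[jaw, dx, dy, dz, spin], ...]. A call has 1 to 20 rows; each row shifts and turns the commanded pose from where the row before left it, along the tool's axes as they then stand; what a row does not reach is not made up. A row lasts 1/12 s, in which the tool goes at most 41.7 mm and 7.16 degrees, less where a joint would pass 70% of its speed; a pose out of reach is approached as far as the arm can. A call with a number of a shift or a turn outside -1 to 1 is refused whole. A call with a gripper value outside its range is refused whole. The fingers move at their own pace and stop on an object; FORCE is the grip in N (left out, the last holds). Time passes only in rows, so rows that do not move let the fingers close. It gives the time, the measured TCP pose, the force and the opening at its end, in the units of the state.
- manip.sense(): the state, without advancing time (a new reading comes with each control period).
- manip.read_camera(name): name is "scene" or "top" or "wrist"; returns (picture, depth): 400x640x3 uint8, red, green, blue; 400x640 float32, m along the optical axis (not along the pixel's ray), 0 where there is no reading.
- manip.camera_model(name): a dict with "fx", "fy", "cx", "cy" (pixels), "k1" (the pictures are not rectified: a ray, as slopes to the right and down, at radius r is drawn at 1 + k1 r^2 times it, then the intrinsics apply), "R" (3x3) and "t" (3): a world point X has camera coordinates R X + t. Camera axes: x right, y down, z forward; pixel columns grow to the right and rows downward; lengths in m; the calibration is good to about 2 mm. A picture is of the moment at which its call begins: read the wrist's pose just before it. camera_model takes no time and is no camera call; for the wrist camera it gives the pose at the moment of the call.
- manip.sign_off(): hands the job in, once; it reports no verdict.
Trained networks look in the newest picture that a camera, given by its name, has taken for a name from the list of things; names that differ only in an ending like _2 or _b are one class to them, and where a whole thing is asked for, a point or a joint stands for the part that bears it (a point fixed in the world has none). Each returns a list of dicts, best first, with "score" (0 to 1); they miss things now and then, are a little off and sometimes report something else, mostly with a low value. They report only what shows in the picture. A call takes as long as a camera call. They do not tell look-alikes from the thing itself.
- manip.spot_in(camera, target): "centre" ([x, y, z] in m, in world coordinates, good to about 4 mm: the middle of the surface that is visible of it).
The state is a dict: "t": time; "qpos": joint angles; "joint_vel": joint speeds; "joint_efforts": joint torques, N m; "tcp_pos": TCP position; "tcp_rot": TCP orientation; "force": force on the tool from outside, world axes, zero at the start; "wrist_torque": the same for the moment, N m; "grip_width": finger opening in m.
Only numpy, scipy, OpenCV 4.12 (cv2) and the standard library are available. Lean on these libraries where they do the work, as an engineer would, in place of code of your own. Each camera call takes 0.05 s, during which the arm holds its last target. There are 200 camera calls.

## Working session

There is one attempt and no reset: what is moved stays moved. The work goes in short steps, Python scripts to look and compute and a shell command to move; the robot and the scene stay as the last step left them, time stands still between calls to the robot, and variables do not carry over. Pictures are saved under pics/ and viewed, about 8 in all and at most 12, crops included, and the job is handed in when it is done.

```bash
mkdir -p pics; cat > h.py <<'E'
import numpy as np, cv2
from rig import manip
from scipy.spatial.transform import Rotation as Ro
def snap(cam,name=None):
    m=manip.camera_model(cam); p,d=manip.read_camera(cam)
    if name: cv2.imwrite(f'pics/{name}.png',p[...,::-1])
    return p,d,m
def cloud(d,m):
    v,u=np.mgrid[0:400,0:640]
    K=np.array([[m['fx'],0,m['cx']],[0,m['fy'],m['cy']],[0,0,1.]])
    q=cv2.undistortPoints(np.stack([u.ravel(),v.ravel()],1).astype(float)[:,None],K,np.array([m['k1'],0,0,0,0.]))[:,0]
    P=np.c_[q*d.ravel()[:,None],d.ravel()]
    return ((P-np.array(m['t']))@np.array(m['R'])).reshape(400,640,3)
def proj(X,m):
    c=np.array(m['R'])@np.array(X)+np.array(m['t']); s=c[:2]/c[2]; s=s*(1+m['k1']*(s@s))
    return np.array([m['fx']*s[0]+m['cx'],m['fy']*s[1]+m['cy']]).round(0)
def tool():
    s=manip.sense(); return np.array(s['tcp_pos']),Ro.from_euler('xyz',s['tcp_rot'],degrees=True).as_matrix(),s
E
python3 - <<'E'
from h import *
print(manip.sense())
ims=[]
for c in('top','scene'):
    p,d,m=snap(c,c+'0'); np.savez(c+'0.npz',p=p,d=d,C=cloud(d,m))
    print(c,'cam at',-np.array(m['R']).T@np.array(m['t']))
    for n in ('hopper','lid','stop_pin','tray','lock_pin','short_pin','cup_a','jar','spoon'):
        for r in manip.spot_in(c,n)[:5]: print(n,np.round(r['centre'],3),round(r['score'],2),proj(r['centre'],m))
E
```

```text
{'t': 0.0, 'qpos': array([ 7.32415610e+01,  5.26208999e+00,  7.05801898e+01, -2.80238705e-03,
        1.04265451e+02, -3.24761325e+00]), 'joint_vel': array([ 0.00542509, -0.04611339, -0.05993146,  0.07397183, -0.02366284,
       -0.05512577]), 'joint_efforts': array([-5.97869366e-04, -4.46438599e+01, -4.06446505e+01,  6.98065432e-02,
        2.90422887e-02, -9.06683317e-05]), 'tcp_pos': array([0.14019284, 0.58345127, 0.40353384]), 'tcp_rot': array([ -91.80276484,   89.89223467, -105.31427858]), 'force': array([-0.80946879,  0.18333784, -0.68764953]), 'wrist_torque': array([ 0.00776871,  0.05253188, -0.04397001]), 'grip_width': 0.08788569070610629}
top cam at [0.49030093 0.00338556 1.26470705]
hopper [0.658 0.032 0.129] 0.9 [320. 156.]
hopper [0.527 0.03  0.123] 0.44 [319. 205.]
hopper [0.674 0.035 0.212] 0.18 [318. 145.]
lid [0.677 0.036 0.21 ] 0.91 [318. 143.]
stop_pin [0.525 0.029 0.121] 0.54 [320. 206.]
tray [0.406 0.291 0.   ] 0.76 [231. 246.]
lock_pin [0.592 0.277 0.02 ] 0.69 [236. 182.]
lock_pin [0.709 0.421 0.027] 0.59 [187. 141.]
lock_pin [0.525 0.032 0.123] 0.45 [319. 206.]

[... 193 characters left out ...]
 0.367 -0.077  0.03 ] 0.64 [357. 263.]
cup_a [0.558 0.462 0.099] 0.24 [162. 192.]
jar [0.552 0.458 0.1  ] 0.85 [163. 193.]
spoon [ 0.515 -0.47   0.009] 0.84 [492. 213.]
scene cam at [ 1.30007745 -0.7173662   0.76605173]
hopper [0.69  0.002 0.116] 0.6 [356. 209.]
lid [0.689 0.033 0.201] 0.95 [365. 177.]
tray [0.353 0.267 0.006] 0.77 [334. 167.]
lock_pin [0.599 0.272 0.022] 0.6 [390. 188.]
short_pin [ 0.614 -0.316  0.024] 0.9 [245. 281.]
cup_a [0.375 0.101 0.047] 0.77 [304. 176.]
cup_a [ 0.37  -0.07   0.037] 0.75 [262. 199.]
cup_a [ 0.386 -0.274  0.044] 0.63 [207. 228.]
jar [0.687 0.005 0.116] 0.69 [356. 208.]
jar [0.573 0.449 0.062] 0.6 [416. 156.]
spoon [ 0.544 -0.474  0.014] 0.8 [173. 303.]
```

```bash
python3 - <<'E'
import cv2,numpy as np
t=cv2.imread('pics/top0.png');s=cv2.imread('pics/scene0.png')
a=cv2.resize(t[90:290,140:540],(800,400),interpolation=2)
cv2.imwrite('pics/a.png',a)
cv2.imwrite('pics/b.png',cv2.resize(s[100:340,120:520],(800,480),interpolation=2))
E
```

```text
(no output)
```

View pics/a.png

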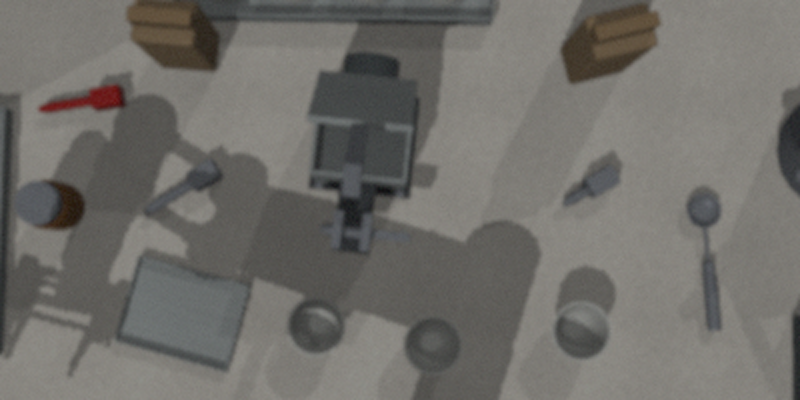

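View pics/b.png

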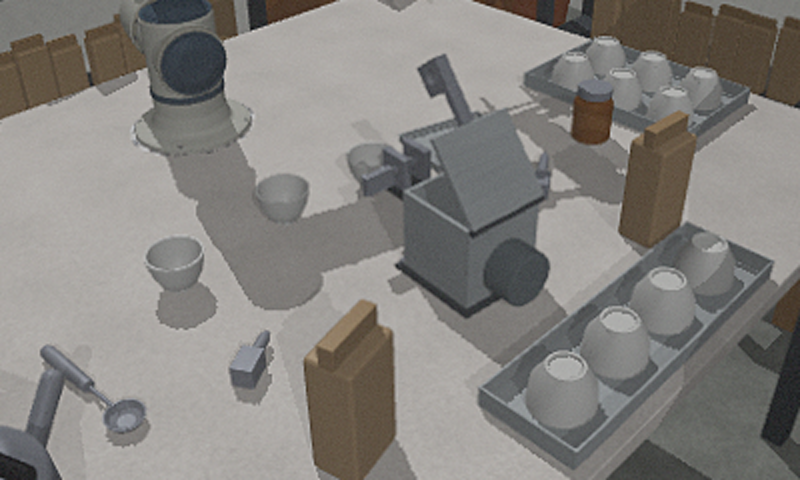

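The top view (crop pixel/2 + (140, 90)) shows these pin-like candidates:
- **Grey, long shank, full-frame (236,182):** this is the lock pin.
- **Red, (187,141):** excluded by colour.
- **Grey, short shank, (436,182):** this is the short pin.
- **Tab at about (337,208):** this is the stop pin, sitting in the fork.

Next I'll measure the geometry.

```bash
python3 - <<'E'
from h import *
z=np.load('top0.npz');C=z['C']
X,Y,Z=C[...,0],C[...,1],C[...,2]
def box(m,n):
    P=C[m]; r=cv2.minAreaRect((P[:,:2]*1000).astype(np.float32)); print(n,len(P),np.round(r[0],1),np.round(r[1],1),round(r[2],1),'z',np.percentile(Z[m],[5,50,95]).round(3))
near=lambda x,y,r:(np.hypot(X-x,Y-y)<r)
box(near(.525,.03,.075)&(Z>.131)&(Z<.15)&(X<.556),'fork')
box(near(.525,-.05,.06)&(Z>.11)&(Z<.135)&(Y<-.0),'tab')
box(near(.67,.03,.12)&(Z>.12)&(Z<.138)&(X>.57),'rim')
box(near(.592,.277,.1)&(Z>.007)&(Z<.05),'lock')
box(near(.592,.277,.1)&(Z>.022)&(Z<.05),'lockhead')
box(near(.4,.29,.13)&(Z>.007)&(Z<.03)&(Y>.17),'tray')
print('ztable',np.median(Z[near(.45,0.2,.05)]))
# lid plane
m=near(.68,.034,.09)&(Z>.16); P=C[m]; c=P.mean(0); n=np.linalg.svd(P-c)[2][2]; n*=np.sign(n[2]); print('lid n',n,c,'angle',np.arccos(n[2]))
# fork bits
m=near(.525,.03,.075)&(Z>.131)&(Z<.15)&(X<.556); np.set_printoptions(suppress=True,precision=3)
for a,b in((.03,.1),(-.04,.03)):
    q=C[m&(Y>a)&(Y<b)]; print(len(q),q.mean(0),q.min(0),q.max(0))
E
```

```text
fork 178 [527.9  39.9] [50. 48.] 86.9 z [0.137 0.14  0.144]
tab 64 [522.2 -18.2] [35.7 11.8] 84.7 z [0.12  0.124 0.127]
rim 191 [666.2  27.7] [130.3 137.9] 84.8 z [0.124 0.13  0.134]
lock 334 [583.4 273.5] [113.8 179.9] 66.2 z [0.013 0.026 0.034]
lockhead 218 [589.9 289.8] [ 30.6 114.8] 33.0 z [0.023 0.029 0.035]
tray 458 [388.6 291.1] [198.4 204.9] 65.1 z [0.007 0.011 0.018]
ztable 0.0014060112688914124
lid n [ 0.76223706 -0.06831946  0.64368247] [0.67172368 0.02707121 0.21767164] angle 0.8714958954980582
90 [0.53  0.059 0.14 ] [0.505 0.052 0.133] [0.553 0.065 0.145]
88 [0.526 0.021 0.14 ] [0.503 0.015 0.135] [0.551 0.028 0.145]
```

```bash
cat >> h.py <<'E'
def plan(pts,jaw):
    """pts: list of TCP targets; jaw: world yaw deg of jaw axis. prints spin units, then shifts (units of 20 mm) in the axes after the spin"""
    p,R,s=tool()
    y=np.array([np.cos(np.radians(jaw)),np.sin(np.radians(jaw)),0])
    a=np.arctan2(y@R[:,2],y@R[:,1]); a=(a+np.pi/2)%np.pi-np.pi/2
    for k in (a,a-np.sign(a)*np.pi): print('spin units',round(k*10,2),'j6',round(s['qpos'][5],1))
    R2=R@Ro.from_rotvec([a,0,0]).as_matrix()
    print('tcp',p.round(4),'x',R[:,0].round(3),'y',R[:,1].round(3),'z',R[:,2].round(3),'F',np.round(s['force'],1),'w',round(s['grip_width'],4),'t',round(s['t'],1))
    for q in pts:
        print(q,'units',(R2.T@(np.array(q)-p)/0.02).round(2)); p=np.array(q)
E
python3 -c "
from h import *
plan([[.36,-.05,.42],[.5222,-.0248,.42],[.5222,-.0248,.275]],-5.1)"
```

```text
spin units 14.24 j6 -3.2
spin units -17.18 j6 -3.2
tcp [0.1402 0.5834 0.4047] x [ 0.  0. -1.] y [0.234 0.972 0.   ] z [ 0.972 -0.234  0.   ] F [-0.7 -0.7 -0.2] w 0.0877 t 1.0
[0.36, -0.05, 0.42] units [-0.77 13.76 30.57]
[0.5222, -0.0248, 0.42] units [ 0.    7.97 -1.98]
[0.5222, -0.0248, 0.275] units [ 7.25 -0.    0.  ]
```

```bash
python3 -m crank '[[1,0,0,0,1],[1,0,0,0,1],[1,0,0,0,1],[1,0,0,0,1],[1,0,0,0,1],[1,0,0,0,1],[1,0,0,0,1],[1,0,0,0,1],[1,0,0,0,1],[1,0,0,0,1],[1,0,0,0,1],[1,0,0,0,1],[1,0,0,0,1],[1,0,0,0,1],[1,0,0,0,0.24]]' 20
python3 -m crank '[[1,-0.1,0.4,1,0],[1,-0.1,0.4,1,0],[1,-0.1,0.4,1,0],[1,-0.1,0.4,1,0],[1,-0.1,0.4,1,0],[1,-0.1,0.4,1,0],[1,-0.1,0.4,1,0],[1,-0.1,0.4,1,0],[1,0,0.4,1,0],[1,0,0.4,1,0],[1,0,0.4,1,0],[1,0,0.4,1,0],[1,0,0.4,1,0],[1,0,0.4,1,0],[1,0,0.4,1,0],[1,0,0.4,1,0],[1,0,0.4,1,0],[1,0,0.4,1,0],[1,0,0.4,1,0],[1,0,0.4,1,0]]'
python3 -m crank '[[1,0,0.6,1,0],[1,0,0.6,1,0],[1,0,0.6,1,0],[1,0,0.6,1,0],[1,0,0.6,1,0],[1,0,0.6,1,0],[1,0,0.6,1,0],[1,0,0.6,1,0],[1,0,0.6,1,0],[1,0,0.6,0.6,0],[1,0,0,0,0],[1,0,0,0,0]]'
python3 - <<'E'
from h import *
plan([[.5222,-.0248,.42],[.5222,-.0248,.275]],-5.1)
E
```

```text
t: 2.25
tcp_pos: [0.1402, 0.5834, 0.4046]
tcp_rot: [13.7, 90.0, -81.6]
force: [0.7, -0.1, 0.1]
grip_width: 0.0883
t: 3.92
tcp_pos: [0.2639, 0.1697, 0.4209]
tcp_rot: [119.8, 89.9, 24.8]
force: [-0.1, 0.6, -0.6]
grip_width: 0.0879
t: 4.92
tcp_pos: [0.3665, -0.0314, 0.4205]
tcp_rot: [-110.4, 89.9, 154.5]
force: [-0.1, -0.6, 0.0]
grip_width: 0.0878
spin units -0.0 j6 -5.1
spin units 31.41 j6 -5.1
tcp [ 0.3665 -0.0314  0.4205] x [-0.001  0.    -1.   ] y [ 0.996 -0.089 -0.001] z [-0.089 -0.996 -0.   ] F [-0.1 -0.6  0. ] w 0.0878 t 4.9
[0.5222, -0.0248, 0.42] units [ 0.02  7.73 -1.02]
[0.5222, -0.0248, 0.275] units [7.25 0.01 0.  ]
```

```bash
python3 -m crank '[[1,0,0.9,0,0],[1,0,1,0,0],[1,0,1,-0.2,0],[1,0,1,-0.2,0],[1,0,1,-0.2,0],[1,0,1,-0.2,0],[1,0,1,-0.2,0],[1,0.5,0.83,0,0],[1,1,0,0,0],[1,1,0,0,0],[1,0,0,0,0],[1,0,0,0,0]]'
python3 - <<'E'
from h import *
p,d,m=snap('wrist','w1'); C=cloud(d,m)
X,Y,Z=C[...,0],C[...,1],C[...,2]
print('cam',-np.array(m['R']).T@np.array(m['t']))
def box(mm,n):
    P=C[mm]; 
    if len(P)<5: print(n,len(P));return
    r=cv2.minAreaRect((P[:,:2]*1000).astype(np.float32)); print(n,len(P),'mean',P.mean(0).round(4),np.round(r[0],1),np.round(r[1],1),round(r[2],1),P.min(0).round(3),P.max(0).round(3))
box((np.hypot(X-.522,Y+.02)<.06)&(Z>.115)&(Z<.13)&(Y<.008),'tab')
for a in(.0402,):
    box((Z>.134)&(Z<.146)&(X>.49)&(X<.56)&(Y>.005)&(Y<.04),'R cheek')
    box((Z>.134)&(Z<.146)&(X>.49)&(X<.56)&(Y>.04)&(Y<.075),'L cheek')
for n in('stop_pin','lid'):
  for r in manip.spot_in('wrist',n)[:3]: print(n,np.round(r['centre'],3),round(r['score'],2),proj(r['centre'],m))
plan([[.5222,-.0248,.42],[.5222,-.0248,.275]],-5.1)
E
```

```text
t: 5.92
tcp_pos: [0.5217, -0.0238, 0.3701]
tcp_rot: [-97.9, 89.9, 167.1]
force: [0.1, -0.4, 0.5]
grip_width: 0.088
cam [0.52834715 0.05112243 0.34992219]
tab 1048 mean [ 0.5201 -0.013   0.1229] [520.2 -13.6] [43.6 11.2] 84.4 [ 0.513 -0.036  0.115] [0.528 0.008 0.125]
R cheek 1828 mean [0.524  0.0239 0.1396] [524.   23.6] [12.5 49.3] 85.0 [0.499 0.015 0.134] [0.549 0.032 0.142]
L cheek 1927 mean [0.5273 0.0617 0.1398] [527.3  61.7] [11.6 49.8] 85.0 [0.502 0.054 0.138] [0.553 0.069 0.142]
stop_pin [0.522 0.034 0.122] 0.74 [309. 121.]
lid [0.572 0.035 0.293] 0.91 [579. 172.]
spin units 0.01 j6 -1.4
spin units -31.41 j6 -1.4
tcp [ 0.522  -0.0245  0.3728] x [ 0.003 -0.    -1.   ] y [ 0.996 -0.088  0.003] z [-0.088 -0.996  0.   ] F [-0.3 -0.1  0.5] w 0.088 t 6.1
[0.5222, -0.0248, 0.42] units [-2.36  0.02  0.02]
[0.5222, -0.0248, 0.275] units [ 7.25 -0.02 -0.  ]
```

View pics/w1.png

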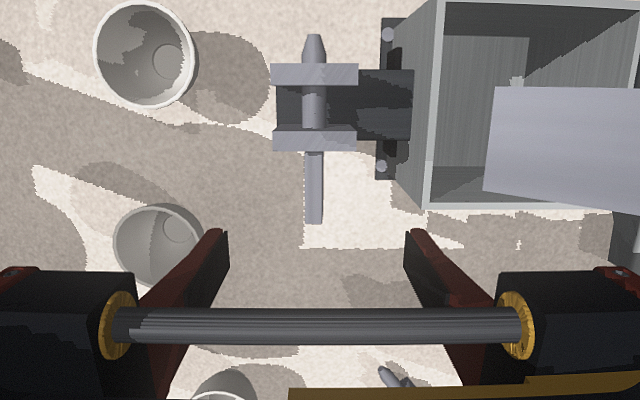

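The wrist view shows the fork at (315,100), with the stop pin running through it. Its tab is at (313,187), clear between the open fingers. The cups are well to the left and the lid is to the right. I'm going down to grip it.

```bash
python3 -m crank '[[1,0.9,-0.1,0,0],[1,1,0,0,0],[1,1,0,0,0],[1,1,0,0,0],[1,0.9,0,0,0],[1,0,0,0,0],[-1,0,0,0,0],[-1,0,0,0,0],[-1,0,0,0,0],[-1,0,0,0,0],[-1,0,0,0,0],[-1,0,0,0,0],[-1,0,0,0,0],[-1,0,0,0,0]]' 30
python3 -c "
from h import *
plan([],-5.1)"
```

```text
t: 7.23
tcp_pos: [0.5202, -0.0248, 0.2747]
tcp_rot: [94.5, 90.0, -0.6]
force: [-0.1, 0.4, 0.2]
grip_width: 0.0384
spin units -0.0 j6 -1.4
spin units 31.42 j6 -1.4
tcp [ 0.5202 -0.0248  0.2747] x [ 0. -0. -1.] y [ 0.996 -0.089  0.   ] z [-0.089 -0.996 -0.   ] F [-0.1  0.4  0.2] w 0.0384 t 7.2
```

```bash
python3 -m crank '[[-1,0,0,0,0],[-1,0,0,0,0],[-1,0,0,0,0],[-1,0,0,0,0],[-1,0,0,0,0],[-1,0,0,0,0],[-1,0,0,0,0],[-1,0,0,0.3,0],[-1,0,0,0.5,0],[-1,0,0,0.6,0],[-1,0,0,0.6,0],[-1,0,0,0.6,0],[-1,0,0,0.6,0],[-1,0,0,0.6,0],[-1,0,0,0.6,0],[-1,0,0,0.6,0],[-1,0,0,0,0]]' 30
python3 - <<'E'
from h import *
p,d,m=snap('wrist','w2'); C=cloud(d,m)
X,Y,Z=C[...,0],C[...,1],C[...,2]
P=C[(abs(X-.515)<.03)&(Y<.012)&(Y>-.2)&(Z>.08)&(Z<.16)]; print(len(P),P.min(0),P.max(0))
t=np.load('top0.npz')['C'];q=(abs(t[...,0]-.389)<.13)&(abs(t[...,1]-.291)<.1)&(t[...,2]<.03)&(t[...,2]>.008)
# keep largest component for the tray
n,l,st,ce=cv2.connectedComponentsWithStats(cv2.dilate(q.astype(np.uint8),np.ones((3,3))))
k=1+st[1:,4].argmax(); r=cv2.minAreaRect((t[(l==k)&q][:,:2]*1000).astype(np.float32)); print('tray',r)
plan([],-5.1)
E
```

```text
t: 8.65
tcp_pos: [0.5111, -0.1267, 0.2746]
tcp_rot: [-6.9, 89.9, -102.2]
force: [0.5, -0.2, -0.8]
grip_width: 0.0115
13702 [ 0.49513163 -0.13863956  0.09163768] [ 0.52905138 -0.01932272  0.15990834]
tray ((402.421630859375, 288.2330322265625), (170.88919067382812, 140.46762084960938), 75.69518280029297)
spin units -0.02 j6 -12.3
spin units 31.4 j6 -12.3
tcp [ 0.5112 -0.1256  0.2746] x [-0.  0. -1.] y [ 0.996 -0.091 -0.   ] z [-0.091 -0.996 -0.   ] F [-0.6 -0.1 -1.6] w 0.0115 t 8.7
```

View pics/w2.png

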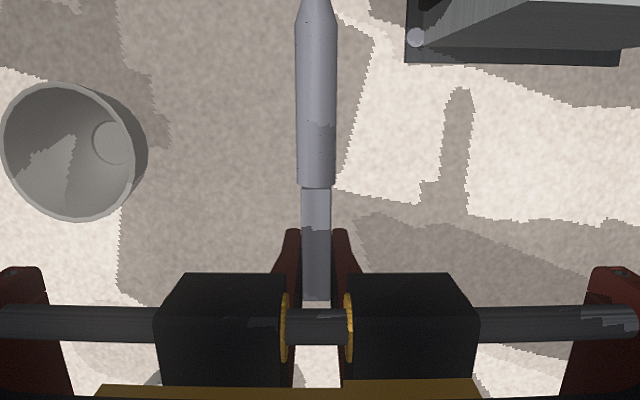

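The stop pin is out and held level in the jaws (tab at 315,240, nose at 315,0). Now I'll carry it to the tray.

```bash
python3 -c "
from h import *
plan([[.511,-.1256,.38],[.395,-.1256,.38],[.390,.2415,.38],[.390,.2415,.188]],-14.3)"
```

```text
spin units 1.59 j6 -12.3
spin units -29.83 j6 -12.3
tcp [ 0.5112 -0.1256  0.2746] x [-0.  0. -1.] y [ 0.996 -0.091 -0.   ] z [-0.091 -0.996 -0.   ] F [-0.6 -0.1 -1.6] w 0.0115 t 8.7
[0.511, -0.1256, 0.38] units [-5.27 -0.01  0.  ]
[0.395, -0.1256, 0.38] units [ 0.   -5.62  1.43]
[0.39, 0.2415, 0.38] units [  0.    -4.78 -17.72]
[0.39, 0.2415, 0.188] units [ 9.6  0.  -0. ]
```

```bash
python3 -m crank '[[-1,-0.9,0,0,0.8],[-1,-1,0,0,0.79],[-1,-1,0,0,0],[-1,-1,0,0,0],[-1,-1,0,0,0],[-1,-0.4,-0.6,0.2,0],[-1,0,-1,0.25,0],[-1,0,-1,0.25,0],[-1,0,-1,0.25,0],[-1,0,-1,0.25,0],[-1,0,-1,0.23,0]]'
python3 -m crank '[[-1,0,-0.2,-0.8,0],[-1,0,-0.27,-1,0],[-1,0,-0.27,-1,0],[-1,0,-0.27,-1,0],[-1,0,-0.27,-1,0],[-1,0,-0.27,-1,0],[-1,0,-0.27,-1,0],[-1,0,-0.27,-1,0],[-1,0,-0.27,-1,0],[-1,0,-0.27,-1,0],[-1,0,-0.27,-1,0],[-1,0,-0.27,-1,0],[-1,0,-0.27,-1,0],[-1,0,-0.27,-1,0],[-1,0,-0.27,-1,0],[-1,0,-0.27,-1,0],[-1,0,-0.27,-1,0],[-1,0,-0.26,-0.92,0],[-1,0,0,0,0]]'
python3 - <<'E'
from h import *
p,d,m=snap('wrist','w3'); C=cloud(d,m)
plan([[.390,.2415,.188]],-14.3)
X,Y,Z=C[...,0],C[...,1],C[...,2]
q=(Z>.008)&(Z<.03)&(abs(X-.4)<.13)&(abs(Y-.29)<.13)
r=cv2.minAreaRect((C[q][:,:2]*1000).astype(np.float32)); print(r,'floor',np.median(Z[(abs(X-.4)<.04)&(abs(Y-.33)<.03)]))
E
```

```text
t: 9.62
tcp_pos: [0.3949, -0.1241, 0.3807]
tcp_rot: [158.2, 90.0, 54.1]
force: [-0.3, -0.6, -0.9]
grip_width: 0.0119
t: 11.2
tcp_pos: [0.3894, 0.2451, 0.3803]
tcp_rot: [-125.6, 89.9, 130.4]
force: [0.0, 0.6, -2.3]
grip_width: 0.0116
spin units 0.05 j6 41.8
spin units -31.37 j6 41.8
tcp [0.3896 0.2438 0.3803] x [-0.001 -0.    -1.   ] y [ 0.97  -0.242 -0.001] z [-0.242 -0.97   0.   ] F [-0.4 -0.9 -1. ] w 0.012 t 11.2
[0.39, 0.2415, 0.188] units [9.62 0.06 0.11]
((404.48333740234375, 290.43414306640625), (170.01512145996094, 130.37913513183594), 75.7535629272461) floor 0.22521251924779606
```

View pics/w3.png

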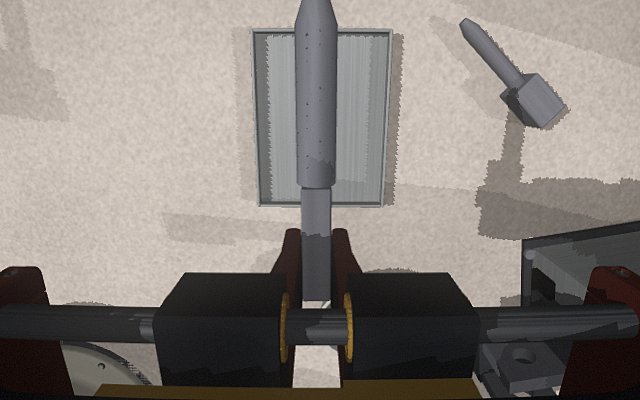

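The pin is lined up with the tray, which spans columns 255–390 and rows 30–205. The grey long pin shows at (515,75). Lowering now.

```bash
python3 -m crank '[[-1,0.9,0.1,0,0],[-1,1,0,0,0],[-1,1,0,0,0],[-1,1,0,0,0],[-1,1,0,0,0],[-1,1,0,0,0],[-1,1,0,0,0],[-1,1,0,0,0],[-1,0.9,0,0,0],[-1,0.5,0,0,0],[-1,0.3,0,0,0],[-1,0,0,0,0],[-1,0,0,0,0],[-0.3,0,0,0,0],[-0.3,0,0,0,0],[-0.3,0,0,0,0],[-0.3,0,0,0,0],[-0.3,0,0,0,0]]'
python3 -m crank '[[-0.3,-0.3,0,0,0],[-0.3,-0.7,0,0,0],[-0.3,-1,0,0,0],[-0.3,-1,0,0,0],[-0.3,-1,0,0,0],[-0.3,-1,0,0,0],[-0.3,-1,0,0,0],[-0.3,-1,0,0,0],[-0.3,-1,0,0,0],[-0.3,-1,0,0,0],[-0.3,-1,0,0,0],[-0.3,0,0,0,0]]'
python3 - <<'E'
from h import *
p,d,m=snap('wrist','w4'); C=cloud(d,m)
X,Y,Z=C[...,0],C[...,1],C[...,2]
def pca(q,n):
    P=C[q]; r=cv2.minAreaRect((P[:,:2]*1000).astype(np.float32)); print(n,len(P),np.round(r[0],1),np.round(r[1],1),round(r[2],1),P[:,2].max().round(3))
pca((Z>.0055)&(Z<.05)&(abs(X-.4)<.05)&(abs(Y-.29)<.075),'stop')
q=(Z>.006)&(Z<.045)&(np.hypot(X-.59,Y-.285)<.08)
pca(q,'lock'); pca(q&(Z>.0245),'lockhead')
for n in('stop_pin','lock_pin'):
  for r in manip.spot_in('wrist',n)[:3]: print(n,np.round(r['centre'],3),round(r['score'],2),proj(r['centre'],m))
plan([],-14.3)
E
```

```text
t: 12.75
tcp_pos: [0.3921, 0.242, 0.1892]
tcp_rot: [130.4, 89.9, 26.2]
force: [0.2, -0.0, -0.5]
grip_width: 0.0306
t: 13.75
tcp_pos: [0.392, 0.2419, 0.3937]
tcp_rot: [131.6, 89.6, 27.4]
force: [0.1, 0.1, 0.7]
grip_width: 0.031
stop 1975 [400.  289.9] [ 99.7 150. ] 0.1 0.043
lock 3257 [583.7 295.9] [ 30.8 124.4] 34.2 0.032
lockhead 1467 [606.  263.2] [30.4 45.2] 32.0 0.032
stop_pin [0.409 0.3   0.026] 0.8 [316. 110.]
stop_pin [0.598 0.094 0.049] 0.25 [542. 265.]
stop_pin [0.405 0.299 0.004] 0.15 [313. 111.]
spin units 0.02 j6 41.7
spin units -31.4 j6 41.7
tcp [0.392  0.2419 0.388 ] x [-0. -0. -1.] y [ 0.969 -0.245 -0.   ] z [-0.245 -0.969  0.   ] F [-1.3  0.5  0.2] w 0.0309 t 13.9
```

View pics/w4.png

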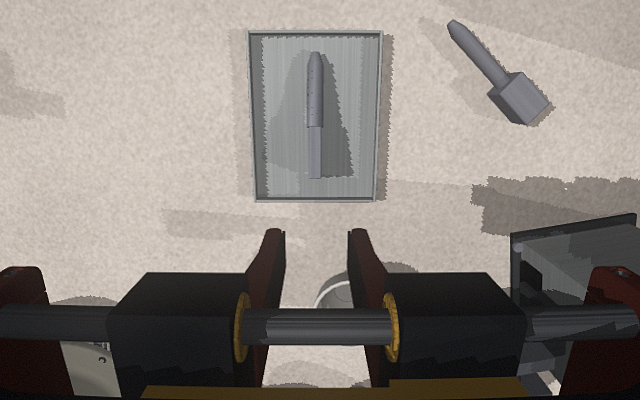

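The stop pin lies flat in the tray (tab at 315,150, nose at 315,55). Next I'll shut the jaws, turn them across the lid and go above the press point.

```bash
python3 -c "
from h import *
plan([[.392,.242,.50],[.6616,.0307,.5],[.6616,.0307,.43]],84.9)"
python3 -m crank '[[-1,-1,0,0,-1],[-1,-1,0,0,-1],[-1,-1,0,0,-1],[-1,-1,0,0,-1],[-1,-1,0,0,-1],[-1,-0.6,0,0,-1],[-1,0,0,0,-1],[-1,0,0,0,-1],[-1,0,0,0,-1],[-1,0,0,0,-1],[-1,0,0,0,-1],[-1,0,0,0,-1],[-1,0,0,0,-1],[-1,0,0,0,-1],[-1,0,0,0,-1],[-1,0,0,0,-1],[-1,0,0,0,-1],[-1,0,0,0,-0.3],[-1,0,0,0,0]]'
python3 -c "
from h import *
plan([[.6616,.0307,.5],[.6616,.0307,.43]],84.9)"
```

```text
spin units 14.12 j6 41.7
spin units -17.3 j6 41.7
tcp [0.392  0.2419 0.388 ] x [-0. -0. -1.] y [ 0.969 -0.245 -0.   ] z [-0.245 -0.969  0.   ] F [-1.3  0.5  0.2] w 0.0309 t 13.9
[0.392, 0.242, 0.5] units [-5.6 -0.   0. ]
[0.6616, 0.0307, 0.5] units [ -0.     9.32 -14.37]
[0.6616, 0.0307, 0.43] units [ 3.5 -0.  -0. ]
t: 15.48
tcp_pos: [0.3923, 0.2421, 0.4987]
tcp_rot: [-147.2, 89.8, -152.2]
force: [0.0, 0.7, 0.1]
grip_width: 0.0005
spin units 0.01 j6 -57.5
spin units -31.4 j6 -57.5
tcp [0.3923 0.2421 0.4987] x [-0.003 -0.001 -1.   ] y [ 0.088  0.996 -0.002] z [ 0.996 -0.088 -0.003] F [0.  0.7 0.1] w 0.0005 t 15.5
[0.6616, 0.0307, 0.5] units [-0.09 -9.33 14.35]
[0.6616, 0.0307, 0.43] units [3.5  0.01 0.01]
```

```bash
python3 -m crank '[[-1,0,-0.5,0.7,0],[-1,0,-0.63,0.97,0],[-1,0,-0.63,0.97,0],[-1,0,-0.63,0.97,0],[-1,0,-0.63,0.97,0],[-1,0,-0.63,0.97,0],[-1,0,-0.63,0.97,0],[-1,0,-0.63,0.97,0],[-1,0,-0.63,0.97,0],[-1,0,-0.63,0.97,0],[-1,0,-0.63,0.97,0],[-1,0,-0.63,0.97,0],[-1,0,-0.63,0.97,0],[-1,0,-0.63,0.97,0],[-1,0,-0.64,1,0],[-1,0.5,0,0,0],[-1,1,0,0,0],[-1,1,0,0,0],[-1,1,0,0,0],[-1,0,0,0,0]]'
python3 - <<'E'
from h import *
F=np.array([.5257,.0427]);hx=np.array([.996,-.089]);H=F+.2*hx
p,R,s=tool()
q=p[:2]-H; print('hopper-frame ahead',-(q@hx),'side',q@np.array([.089,.996]),'z above hinge tip',p[2]-.182-.13,'F',s['force'])
prev=None
for a in (.87,.8,.7,.6,.5,.4,.3,.2,.1,.05,0,-.03):
    f=.112*np.cos(a)-.011*np.sin(a); z=.112*np.sin(a)+.011*np.cos(a)
    print(a,round(f,4),round(z,4),'tcp z',round(z+.312,4))
E
```

```text
t: 17.15
tcp_pos: [0.6609, 0.0306, 0.4234]
tcp_rot: [-175.3, 89.4, 179.5]
force: [0.0, 0.1, -0.9]
grip_width: 0.0009
hopper-frame ahead 0.06422508136801969 side -4.8701682960464366e-05 z above hinge tip 0.11141807141366006 F [ 0.03372849  0.08235746 -0.87370235]
0.87 0.0638 0.0927 tcp z 0.4047
0.8 0.0701 0.088 tcp z 0.4
0.7 0.0786 0.0806 tcp z 0.3926
0.6 0.0862 0.0723 tcp z 0.3843
0.5 0.093 0.0633 tcp z 0.3753
0.4 0.0989 0.0537 tcp z 0.3657
0.3 0.1037 0.0436 tcp z 0.3556
0.2 0.1076 0.033 tcp z 0.345
0.1 0.1103 0.0221 tcp z 0.3341
0.05 0.1113 0.0166 tcp z 0.3286
0 0.112 0.011 tcp z 0.323
-0.03 0.1123 0.0076 tcp z 0.3196
```

```bash
python3 -m crank '[[-1,0.5,0,0,0],[-1,0.2,-0.25,0,0],[-1,0,0,0,0]]' | tail -3
python3 -m crank '[[-1,0.2,0,-0.25,0],[-1,0.2,0,-0.25,0],[-1,0.2,0,-0.25,0],[-1,0.28,0,-0.24,0],[-1,0.28,0,-0.24,0],[-1,0,0,0,0]]'
python3 -m crank '[[-1,0.28,0,-0.24,0],[-1,0.33,0,-0.18,0],[-1,0.33,0,-0.18,0],[-1,0.33,0,-0.18,0],[-1,0,0,0,0]]'
python3 -c "
from h import *
F=np.array([.5257,.0427]);hx=np.array([.996,-.089]);H=F+.2*hx
p,R,s=tool()
q=p[:2]-H; print('ahead',-(q@hx),'side',q@np.array([.089,.996]))"
```

```text
tcp_rot: [30.3, 89.8, 25.3]
force: [0.4, 0.9, 1.4]
grip_width: 0.0004
t: 17.9
tcp_pos: [0.6345, 0.0283, 0.3951]
tcp_rot: [30.5, 89.9, 25.4]
force: [-3.0, 0.7, 4.1]
grip_width: 0.0006
t: 18.32
tcp_pos: [0.619, 0.0295, 0.3688]
tcp_rot: [162.9, 90.0, 157.8]
force: [-3.8, 0.2, 3.9]
grip_width: 0.0006
ahead 0.10585418010075509 side -0.004810641275575211
```

```bash
python3 -m crank '[[-1,0.25,0.12,0,0],[-1,0.25,0.13,0,0],[-1,0.25,0,0,0],[-1,0.25,0,0,0],[-1,0.25,0,0,0],[-1,0.25,0,0,0],[-1,0,0,0,0]]'
python3 -m crank '[[-1,0.2,0,0,0],[-1,0.2,0,0,0],[-1,0.2,0,0,0],[-1,0.15,0,0,0],[-1,0,0,0,0]]'
```

```text
t: 18.9
tcp_pos: [0.6204, 0.0343, 0.3362]
tcp_rot: [179.7, 89.9, 174.6]
force: [-1.0, 0.1, -0.1]
grip_width: 0.0006
t: 19.32
tcp_pos: [0.6204, 0.0342, 0.3233]
tcp_rot: [2.0, 90.0, -3.1]
force: [-4.5, -0.1, 6.5]
grip_width: 0.0003
```

```bash
python3 -m crank '[[-1,0.1,0,0,0],[-1,0.1,0,0,0],[-1,0,0,0,0]]'; python3 -m crank '[[-1,0.1,0,0,0],[-1,0.05,0,0,0],[-1,0,0,0,0]]'
```

```text
t: 19.57
tcp_pos: [0.6199, 0.0343, 0.3232]
tcp_rot: [3.7, 89.8, -1.3]
force: [-10.1, -0.3, 19.5]
grip_width: 0.0003
t: 19.82
tcp_pos: [0.6196, 0.0343, 0.3231]
tcp_rot: [3.4, 89.7, -1.7]
force: [-15.0, 0.2, 28.6]
grip_width: 0.0003
```

The force climbs steeply while z holds at 0.323, so the lid is on its stop. I'll lift off and check it, then move above the lock pin.

```bash
python3 -m crank '[[-1,-0.5,0,0,0],[-1,-1,0,0,0],[-1,-1,0,0,0],[1,-1,0,0,1],[1,-1,0,0,1],[1,0,0,0,1],[1,0,0,0,1],[1,0,0,0,1],[1,0,0,0,1],[1,0,0,0,1],[1,0,0,0,1],[1,0,0,0,0.85],[1,0,0,0,0]]'
python3 - <<'E'
from h import *
p,d,m=snap('top'); C=cloud(d,m); X,Y,Z=C[...,0],C[...,1],C[...,2]
print('lug pts', np.percentile(Z[(np.hypot(X-.5257,Y-.0427)<.012)],[5,50,95]))
print('lid plate pts', np.percentile(Z[(np.hypot(X-.62,Y-.0)<.02)],[5,50,95]),np.percentile(Z[(np.hypot(X-.7,Y-.0)<.02)],[5,50,95]))
plan([[.606,.263,.42],[.606,.263,.35]],34.2)
E
```

```text
t: 20.9
tcp_pos: [0.6209, 0.0342, 0.4048]
tcp_rot: [-117.5, 90.0, -173.5]
force: [0.5, 0.3, -0.0]
grip_width: 0.0633
lug pts [0.10577507 0.13738144 0.14156344]Traceback (most recent call last):
  File "<stdin>", line 4, in <module>
    return _quantile_unchecked(
        a, q, axis, out, overwrite_input, method, keepdims, weights)
    return _ureduce(a,
                    func=_quantile_ureduce_func,
    ...<5 lines>...
                    overwrite_input=overwrite_input,
                    method=method)
    r = func(a, **kwargs)
    result = _quantile(arr,
                       quantiles=q,
    ...<2 lines>...
                       out=out,
                       weights=wgt)
    slices_having_nans = np.isnan(arr[-1, ...])
                                  ~~~^^^^^^^^^
IndexError: index -1 is out of bounds for axis 0 with size 0
```

The lug is in the fork, with its top at about 0.137. Robot occlusion blocked the plate reading.

```bash
python3 - <<'E'
from h import *
plan([[.606,.263,.42],[.606,.263,.35]],34.2)
E
```

```text
spin units 0.02 j6 -34.3
spin units -31.4 j6 -34.3
tcp [0.6208 0.0342 0.4049] x [-0.001 -0.    -1.   ] y [ 0.826  0.563 -0.001] z [ 0.563 -0.826 -0.   ] F [-0.8  1.1 -0.8] w 0.0678 t 20.9
[0.606, 0.263, 0.42] units [-0.75  5.82 -9.88]
[0.606, 0.263, 0.35] units [3.5 0.  0. ]
```

```bash
python3 -m crank '[[1,0,0.5,-0.8,0],[1,0,0.58,-1,0],[1,0,0.58,-1,0],[1,0,0.58,-1,0],[1,0,0.58,-1,0],[1,0,0.58,-1,0],[1,0,0.6,-1,0],[1,0,0.6,-1,0],[1,0,0.6,-1,0],[1,0.5,0.6,-1,0],[1,0.8,0,0,0],[1,0,0,0,0],[1,0,0,0,0]]'
python3 - <<'E'
from h import *
p,d,m=snap('wrist','w5'); C=cloud(d,m); X,Y,Z=C[...,0],C[...,1],C[...,2]
def box(q,n):
    P=C[q]; r=cv2.minAreaRect((P[:,:2]*1000).astype(np.float32)); print(n,len(P),np.round(r[0],1),np.round(r[1],1),round(r[2],1),np.percentile(P[:,2],[2,50,98]).round(4))
q=(Z>.006)&(Z<.045)&(np.hypot(X-.59,Y-.285)<.085)
box(q,'lock'); box(q&(Z>.0265),'lockhead')
P=C[q&(Z<.0245)&(Z>.012)]; c=P.mean(0); v=np.linalg.svd(P[:,:2]-c[:2])[2][0]; print('shank dir',np.degrees(np.arctan2(v[1],v[0])),c)
print(manip.spot_in('wrist','lock_pin')[:2])
p2,d2,m2=snap('top','top2'); C=cloud(d2,m2); X,Y,Z=C[...,0],C[...,1],C[...,2]
mm=(X>.61)&(X<.72)&(Y>-.02)&(Y<.07)&(Z>.1)&(Z<.2); A=np.c_[X[mm],Y[mm],np.ones(mm.sum())]; print('lid plane slope',np.linalg.lstsq(A,Z[mm],rcond=None)[0],Z[mm].mean())
plan([[.606,.263,.18]],34.2)
E
```

```text
t: 22.03
tcp_pos: [0.6063, 0.2616, 0.3782]
tcp_rot: [-98.0, 89.8, -153.7]
force: [0.2, 0.4, 0.4]
grip_width: 0.0875
lock 2772 [584.9 296.6] [ 29.  123.3] 32.9 [0.0154 0.0243 0.031 ]
lockhead 1370 [606.5 263.3] [29. 44.] 32.9 [0.028  0.0297 0.0312]
shank dir -57.01974961829438 [0.5737084  0.31386192 0.02055385]
[{'centre': [0.7037, 0.4217, 0.0227], 'score': 0.88}, {'centre': [0.5926, 0.2818, 0.0237], 'score': 0.56}]
lid plane slope [-0.00068976 -0.00356728  0.1422023 ] 0.14165478051537328
spin units -0.0 j6 -13.9
spin units 31.41 j6 -13.9
tcp [0.6065 0.2608 0.3811] x [ 0.001  0.    -1.   ] y [0.827 0.562 0.001] z [ 0.562 -0.827  0.001] F [0.2 0.3 0.8] w 0.0879 t 22.2
[0.606, 0.263, 0.18] units [10.06  0.03 -0.11]
```

View pics/w5.png

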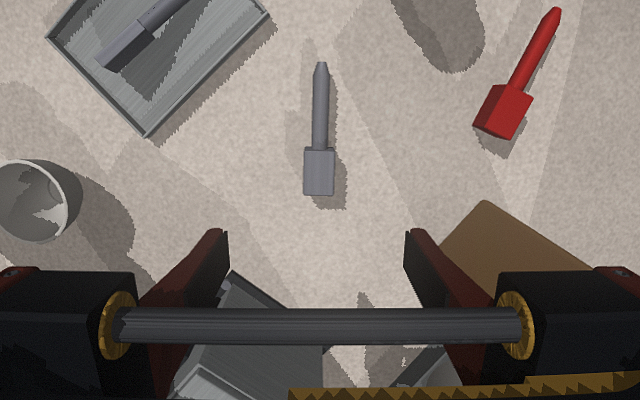

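The lid plane is level at z = 0.1417, so it's shut. The chosen grey long pin is at (320,130) and the red one is well away at (515,85). I'll check clearance to the brown bag, then work out the grip moves.

```bash
python3 - <<'E'
from h import *
t=np.load('top0.npz')['C']; P=t[(t[...,2]>.06)&(t[...,0]>.66)&(t[...,1]>.17)&(t[...,1]<.45)]; print(P.min(0),P.max(0))
plan([[.605,.2658,.22],[.605,.2658,.186]],32.9)
E
```

```text
[0.76357404 0.2144466  0.06005988] [0.93756706 0.3308942  0.19571667]
spin units 0.23 j6 -13.9
spin units -31.19 j6 -13.9
tcp [0.6065 0.2608 0.3811] x [ 0.001  0.    -1.   ] y [0.827 0.562 0.001] z [ 0.562 -0.827  0.001] F [0.2 0.3 0.8] w 0.0879 t 22.2
[0.605, 0.2658, 0.22] units [ 8.06  0.06 -0.25]
[0.605, 0.2658, 0.186] units [ 1.7 -0.  -0. ]
```

The bag starts at x = 0.76, so there is room.

```bash
python3 -m crank '[[1,0.9,0.06,-0.25,0.23],[1,1,0,0,0],[1,1,0,0,0],[1,1,0,0,0],[1,1,0,0,0],[1,1,0,0,0],[1,1,0,0,0],[1,1,0,0,0],[1,1,0,0,0],[1,0.5,0,0,0],[1,0.35,0,0,0],[-1,0,0,0,0],[-1,0,0,0,0],[-1,0,0,0,0],[-1,0,0,0,0],[-1,0,0,0,0],[-1,0,0,0,0],[-1,0,0,0,0],[-1,0,0,0,0],[-1,0,0,0,0]]' 45
python3 -m crank '[[-1,0,0,0,0],[-1,0,0,0,0],[-1,0,0,0,0],[-1,0,0,0,0],[-1,0,0,0,0],[-1,0,0,0,0]]'
python3 -c "
from h import *
plan([],-5.1)"
```

```text
t: 23.85
tcp_pos: [0.6044, 0.2664, 0.1851]
tcp_rot: [115.1, 90.0, 58.0]
force: [-0.4, -0.2, 0.8]
grip_width: 0.0311
t: 24.35
tcp_pos: [0.6044, 0.2664, 0.185]
tcp_rot: [-149.5, 90.0, 153.4]
force: [-0.6, 0.0, 1.2]
grip_width: 0.0296
spin units 6.63 j6 -12.1
spin units -24.79 j6 -12.1
tcp [0.6044 0.2664 0.185 ] x [-0.  0. -1.] y [ 0.84   0.543 -0.   ] z [ 0.543 -0.84  -0.   ] F [-0.6  0.   1.2] w 0.0296 t 24.4
```

```bash
python3 -m crank '[[-1,-0.5,0,0,0],[-1,-1,0,0,0],[-1,-1,0,0,0],[-1,-1,0,0,0],[-1,-1,0,0,0],[-1,-1,0,0,0.7],[-1,-1,0,0,1],[-1,-1,0,0,1],[-1,-1,0,0,1],[-1,-1,0,0,1],[-1,-1,0,0,1],[-1,-1,0,0,0.93],[-1,0,0,0,0]]'
python3 -c "
from h import *
plan([[.5138,-.0908,.415],[.5138,-.0908,.285]],-5.1)"
```

```text
t: 25.43
tcp_pos: [0.604, 0.2662, 0.4208]
tcp_rot: [115.9, 89.6, 20.6]
force: [0.4, -0.3, -1.0]
grip_width: 0.0295
spin units -0.03 j6 26.1
spin units 31.38 j6 26.1
tcp [0.604  0.2662 0.4208] x [ 0.007  0.003 -1.   ] y [ 0.996 -0.092  0.007] z [-0.092 -0.996 -0.003] F [ 0.4 -0.3 -1. ] w 0.0295 t 25.4
[0.5138, -0.0908, 0.415] units [ 0.21 -2.91 18.18]
[0.5138, -0.0908, 0.285] units [ 6.5  -0.04  0.02]
```

```bash
python3 -m crank '[[-1,0,-0.1,0.7,0],[-1,0,-0.16,1,0],[-1,0,-0.16,1,0],[-1,0,-0.16,1,0],[-1,0,-0.16,1,0],[-1,0,-0.16,1,0],[-1,0,-0.16,1,0],[-1,0,-0.16,1,0],[-1,0,-0.16,1,0],[-1,0,-0.16,1,0],[-1,0,-0.16,1,0],[-1,0,-0.16,1,0],[-1,0,-0.16,1,0],[-1,0,-0.16,1,0],[-1,0,-0.16,1,0],[-1,0,-0.16,1,0],[-1,0,-0.16,1,0],[-1,0,-0.16,1,0],[-1,0,-0.1,0.5,0],[-1,0,0,0,0]]'
python3 -m crank '[[-1,1,0,0,0],[-1,1,0,0,0],[-1,1,0,0,0],[-1,1,0,0,0],[-1,1,0,0,0],[-1,0.7,0,0,0],[-1,0.3,0,0,0],[-1,0.2,0,0,0],[-1,0,0,0,0],[-1,0,0,0,0]]'
python3 - <<'E'
from h import *
p,d,m=snap('wrist','w6'); C=cloud(d,m); X,Y,Z=C[...,0],C[...,1],C[...,2]
P,R,s=tool(); print(P)
def box(q,n):
    Q=C[q]
    if len(Q)<9: print(n,len(Q)); return
    r=cv2.minAreaRect((Q[:,:2]*1000).astype(np.float32)); print(n,len(Q),np.round(r[0],1),np.round(r[1],1),round(r[2],1),np.percentile(Q[:,2],[2,50,98]).round(4))
box((Z>.136)&(Z<.146)&(X>.49)&(X<.56)&(Y>.008)&(Y<.035),'R cheek')
box((Z>.136)&(Z<.146)&(X>.49)&(X<.56)&(Y>.052)&(Y<.075),'L cheek')
q=(abs(X-.515)<.03)&(Y<.006)&(Y>-.12)&(Z>.09)&(Z<.14)
box(q,'pin'); box(q&(Z>.1255),'head')
# shank ridge: per y-slice, ridge centre and top z
sh=q&(Z<.1255)
for y in np.arange(-.08,.005,.01):
    k=sh&(abs(Y-y)<.004)
    if k.sum()>20: print(round(y,3),'xmid',round((X[k].min()+X[k].max())/2,4),'w',round(np.ptp(X[k]),4),'ztop',round(np.percentile(Z[k],97),4))
plan([],-5.1)
E
```

```text
t: 27.1
tcp_pos: [0.5134, -0.0926, 0.4141]
tcp_rot: [-76.2, 89.9, -171.4]
force: [0.1, 0.4, -2.2]
grip_width: 0.0296
t: 27.93
tcp_pos: [0.5141, -0.0907, 0.2919]
tcp_rot: [90.5, 89.9, -4.6]
force: [0.7, 0.1, -1.6]
grip_width: 0.0297
[ 0.51419185 -0.09083321  0.29228192]
R cheek 0
L cheek 0
pin 13806 [523.6 -53.2] [114.4  47.2] 72.6 [0.1162 0.1294 0.1378]
head 12064 [523.8 -53.7] [113.7  47. ] 71.9 [0.1258 0.1301 0.1379]
-0.08 xmid 0.5154 w 0.047 ztop 0.1251
-0.07 xmid 0.5153 w 0.0284 ztop 0.1253
-0.06 xmid 0.517 w 0.0156 ztop 0.1254
-0.05 xmid 0.5182 w 0.0158 ztop 0.1254
-0.04 xmid 0.5188 w 0.016 ztop 0.1254
-0.03 xmid 0.5197 w 0.0157 ztop 0.1255
-0.02 xmid 0.5208 w 0.0159 ztop 0.1255
-0.01 xmid 0.5215 w 0.0161 ztop 0.1255
-0.0 xmid 0.5218 w 0.0149 ztop 0.1255
spin units 0.01 j6 -8.7
spin units -31.41 j6 -8.7
tcp [ 0.5142 -0.0908  0.2923] x [ 0.002 -0.    -1.   ] y [ 0.996 -0.088  0.002] z [-0.088 -0.996  0.   ] F [ 0.5 -0.3 -2. ] w 0.0297 t 28.0
```

View pics/w6.png

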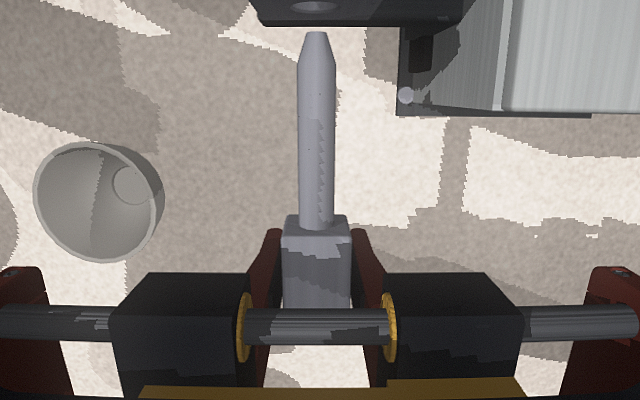

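The pin is level and points at the fork hole, which shows at (317,8). I'll check heights before inserting.

```bash
python3 - <<'E'
from h import *
p,d,m=snap('wrist'); C=cloud(d,m); X,Y,Z=C[...,0],C[...,1],C[...,2]
for y in np.arange(-.06,.001,.01):
    k=(abs(X-.5235-.089*(y-.0178))<.011)&(abs(Y-y)<.003)&(Z>.09)&(Z<.16)
    print(round(y,3),'xmid',round((X[k].min()+X[k].max())/2,4),'ztop',round(np.percentile(Z[k],97),4))
k=(abs(X-.524)<.03)&(Y>.006)&(Y<.05)&(Z>.08)&(Z<.15)
print('cheek',k.sum(),C[k].min(0),C[k].max(0))
v,u=np.where(k); print(u.min(),u.max(),v.min(),v.max())
print('expected mouth px',proj([.5235,.0178,.115],m),'top edge hole',proj([.5235,.0178,.1245],m),proj([.5235,.0178,.1055],m))
cv2.imwrite('pics/w7.png',cv2.resize(p[0:60,230:400][...,::-1],(680,240),interpolation=2))
E
```

```text
-0.06 xmid 0.5172 ztop 0.1306
-0.05 xmid 0.5183 ztop 0.1305
-0.04 xmid 0.519 ztop 0.1305
-0.03 xmid 0.5199 ztop 0.1306
-0.02 xmid 0.5209 ztop 0.1306
-0.01 xmid 0.5217 ztop 0.1306
0.0 xmid 0.5222 ztop 0.1293
cheek 2975 [0.49575289 0.00602681 0.08000968] [0.55398466 0.02326591 0.12826852]
248 380 0 35
expected mouth px [314.   7.] top edge hole [314.   1.] [314.  12.]
```

View pics/w7.png

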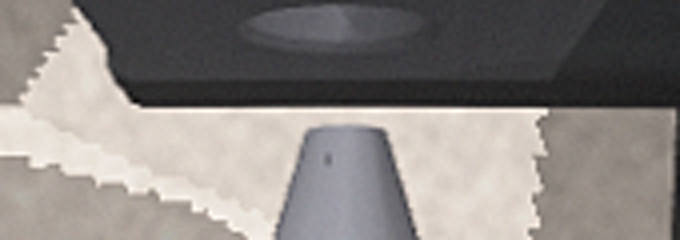

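```bash
python3 -m crank '[[-1,0.38,-0.03,0,0],[-1,0,0,0,0],[-1,0,0,0,0]]'
python3 -m crank '[[-1,0,0,-0.3,0],[-1,0,0,-0.3,0],[-1,0,0,-0.3,0],[-1,0,0,-0.3,0],[-1,0,0,-0.3,0],[-1,0,0,0,0]]'
python3 -c "
from h import *
plan([],-5.1)"
```

```text
t: 28.28
tcp_pos: [0.5131, -0.091, 0.283]
tcp_rot: [-98.9, 90.0, 166.0]
force: [0.9, 0.1, -1.4]
grip_width: 0.0293
t: 28.78
tcp_pos: [0.5161, -0.0598, 0.2836]
tcp_rot: [154.6, 90.0, 59.5]
force: [0.9, 0.4, -2.1]
grip_width: 0.0301
spin units 0.01 j6 -5.3
spin units -31.4 j6 -5.3
tcp [ 0.5161 -0.0598  0.2836] x [ 0.     0.001 -1.   ] y [ 0.996 -0.087  0.   ] z [-0.087 -0.996 -0.001] F [ 0.9  0.4 -2.1] w 0.0301 t 28.8
```

```bash
python3 -m crank '[[-1,-0.05,0,-0.2,0],[-1,0,0,-0.2,0],[-1,0,0,-0.2,0],[-1,0,0,-0.2,0],[-1,0,0,0,0]]'
python3 -m crank '[[-1,0,0,-0.2,0],[-1,0,0,-0.2,0],[-1,0,0,-0.2,0],[-1,0,0,-0.2,0],[-1,0,0,0,0]]'
python3 -m crank '[[-1,0,0,-0.2,0],[-1,0,0,-0.2,0],[-1,0,0,-0.2,0],[-1,0,0,-0.2,0],[-1,0,0,0,0]]'
```

```text
t: 29.2
tcp_pos: [0.5174, -0.0445, 0.2844]
tcp_rot: [-170.2, 90.0, 94.7]
force: [-0.2, 0.1, -1.8]
grip_width: 0.03
t: 29.62
tcp_pos: [0.5189, -0.0285, 0.2844]
tcp_rot: [179.6, 90.0, 84.5]
force: [-0.6, -0.0, -2.3]
grip_width: 0.0299
t: 30.03
tcp_pos: [0.5203, -0.0125, 0.2844]
tcp_rot: [172.4, 90.0, 77.4]
force: [0.3, -1.1, -1.9]
grip_width: 0.0298
```

```bash
python3 -m crank '[[-1,0,0,-0.15,0],[-1,0,0,-0.15,0],[-1,0,0,-0.1,0],[-1,0,0,0,0]]'
python3 -m crank '[[-1,0,0,-0.1,0],[-1,0,0,-0.1,0],[-1,0,0,0,0]]'
```

```text
t: 30.37
tcp_pos: [0.521, -0.0049, 0.2844]
tcp_rot: [-164.3, 90.0, 100.7]
force: [0.4, 0.4, -2.2]
grip_width: 0.0297
t: 30.62
tcp_pos: [0.5213, -0.0011, 0.2844]
tcp_rot: [-178.0, 90.0, 86.9]
force: [-0.4, -0.1, -2.6]
grip_width: 0.0298
```

```bash
python3 -m crank '[[-1,0,0,-0.1,0],[-1,0,0,0,0]]'
python3 -m crank '[[-1,0,0,-0.1,0],[-1,0,0,0,0]]'
python3 - <<'E'
from h import *
p,d,m=snap('wrist','w8'); C=cloud(d,m); X,Y,Z=C[...,0],C[...,1],C[...,2]
hx=np.array([.996,-.089]);hy=np.array([.089,.996]);F=np.array([.5257,.0427])
U=(C[...,:2]-F)@hx; V=(C[...,:2]-F)@hy
k=(abs(U)<.01)&(V>-.06)&(V<-.02)&(Z>.1)&(Z<.15)
for v in np.arange(-.06,-.01,.003):
    q=k&(abs(V-v)<.0015); print(round(v,3),q.sum(),np.median(Z[q]).round(4) if q.any() else '')
k=(Z>.136)&(abs(U)<.03)&(abs(V)<.03); print('cheek tops V', V[k].min() if k.any() else None, Z[k].max() if k.any() else None)
E
```

```text
t: 30.78
tcp_pos: [0.5214, 0.0, 0.2845]
tcp_rot: [-0.3, 89.9, -95.4]
force: [-0.5, -3.8, -1.5]
grip_width: 0.03
t: 30.95
tcp_pos: [0.5215, 0.0007, 0.2845]
tcp_rot: [-1.7, 89.6, -96.9]
force: [-2.1, -11.1, -0.9]
grip_width: 0.0298
-0.06 22 0.1288
-0.057 256 0.1294
-0.054 280 0.1294
-0.051 277 0.1293
-0.048 274 0.1294
-0.045 290 0.1295
-0.042 314 0.1294
-0.039 285 0.1293
-0.036 311 0.1293
-0.033 317 0.1293
-0.03 170 0.1294
-0.027 0 
-0.024 313 0.1398
-0.021 320 0.1398
-0.018 0 
-0.015 0 
-0.012 0 
cheek tops V -0.02999797964773461 0.2167331206505939
```

View pics/w8.png

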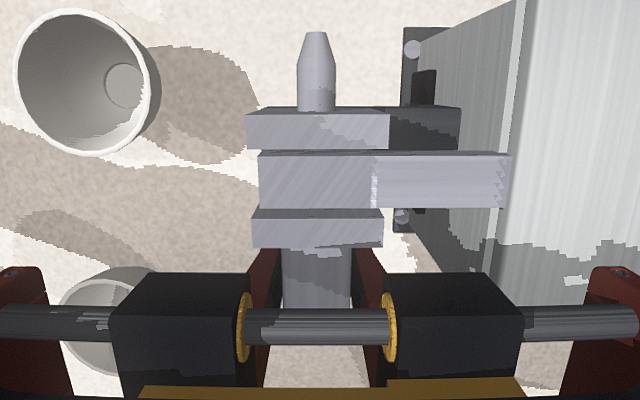

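The head is against the cheek (force rose to 11 N), the nose stands out past the left cheek at (316,60), and the lug is between the cheeks. Time to ease off and release.

```bash
python3 -m crank '[[-1,0,0,0.06,0],[0.2,0,0,0,0],[0.2,0,0,0,0],[0.2,0,0,0,0],[0.2,0,0,0,0],[0.2,0,0,0,0],[0.2,0,0,0,0]]'
python3 -m crank '[[0.2,-0.4,0,0,0],[0.2,-1,0,0,0],[0.2,-1,0,0,0],[0.2,-1,0,0,0],[0.2,-1,0,0,0],[0.2,-1,0,0,0],[0.2,0,0,0,0],[0.2,0,0,0,0]]'
python3 - <<'E'
from h import *
p,d,m=snap('wrist','w9'); C=cloud(d,m); Z=C[...,2]
hx=np.array([.996,-.089]);hy=np.array([.089,.996]);F=np.array([.5257,.0427])
U=(C[...,:2]-F)@hx; V=(C[...,:2]-F)@hy
for v in np.arange(-.072,.064,.004):
    q=(abs(V-v)<.001)&(abs(U)<.022)&(Z>.1)&(Z<.16)
    if q.sum()>5: print(round(v,3),'z',np.percentile(Z[q],90).round(4),'Umid',round((U[q].min()+U[q].max())/2,4))
p2,d2,m2=snap('top','top3'); C=cloud(d2,m2); X,Y,Z=C[...,0],C[...,1],C[...,2]
mm=(abs(X-.68)<.04)&(abs(Y-.03)<.05)&(Z>.1)&(Z<.2); A=np.c_[X[mm]-.68,Y[mm],np.ones(mm.sum())]; print('lid',mm.sum(),np.linalg.lstsq(A,Z[mm],rcond=None)[0])
for n in('stop_pin','short_pin','cup_a','jar'):
    for r in manip.spot_in('top',n)[:4]: print(n,np.round(r['centre'],3),round(r['score'],2))
plan([],-5.1)
E
```

```text
t: 31.58
tcp_pos: [0.5216, 0.0017, 0.2846]
tcp_rot: [122.1, 90.0, 27.0]
force: [0.0, 0.3, -0.2]
grip_width: 0.0524
t: 32.25
tcp_pos: [0.5216, 0.0015, 0.3938]
tcp_rot: [92.4, 89.8, -2.7]
force: [0.8, -0.7, -0.9]
grip_width: 0.0527
-0.068 z 0.1263 Umid 0.0008
-0.064 z 0.1262 Umid 0.0004
-0.06 z 0.1267 Umid 0.0012
-0.056 z 0.1265 Umid 0.0008
-0.052 z 0.1272 Umid 0.0008
-0.048 z 0.1272 Umid 0.0008
-0.044 z 0.1275 Umid 0.0008
-0.04 z 0.1277 Umid 0.0008
-0.036 z 0.1283 Umid 0.0008
-0.032 z 0.1287 Umid 0.0008
-0.028 z 0.1285 Umid 0.0003
-0.024 z 0.1406 Umid 0.0002
-0.02 z 0.1407 Umid 0.0
-0.016 z 0.1405 Umid -0.0
-0.012 z 0.1408 Umid 0.0012
-0.008 z 0.1374 Umid 0.0003
-0.004 z 0.1377 Umid 0.0003
0.0 z 0.1376 Umid 0.0003
0.004 z 0.1377 Umid -0.0
0.008 z 0.1376 Umid -0.0
0.012 z 0.1235 Umid -0.0
0.016 z 0.1406 Umid -0.0
0.02 z 0.1406 Umid -0.0
0.024 z 0.1405 Umid -0.0
0.028 z 0.1246 Umid -0.0007
0.032 z 0.1248 Umid -0.0007
0.036 z 0.1251 Umid -0.0007
0.04 z 0.1254 Umid -0.0007
0.044 z 0.1248 Umid -0.0007
0.048 z 0.1238 Umid -0.0007
0.052 z 0.1228 Umid -0.0007
lid 1138 [0.00304586 0.0009248  0.14152797]
stop_pin [0.404 0.285 0.027] 0.47
short_pin [ 0.605 -0.304  0.027] 0.79
cup_a [ 0.371 -0.058  0.039] 0.87
cup_a [ 0.389 -0.285  0.027] 0.86
jar [0.556 0.458 0.101] 0.65
spin units 0.0 j6 1.5
spin units -31.42 j6 1.5
tcp [0.5215 0.0015 0.391 ] x [-0.002  0.    -1.   ] y [ 0.996 -0.089 -0.002] z [-0.089 -0.996  0.   ] F [-0.3  0.6 -0.4] w 0.0527 t 32.5
```

View pics/w9.png

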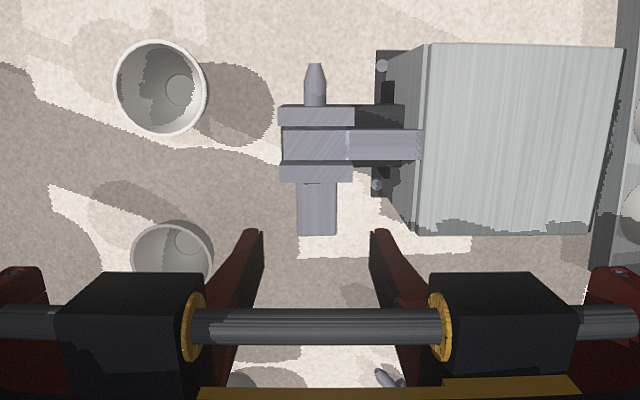

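```bash
python3 -c "
from rig import manip
s=manip.sense();print(s['t'],s['force']);print(manip.sign_off())"
```

```text
32.55 [-0.31398512  0.62626897 -0.35210172]
the job is handed in; nothing more can be done
None
```

I pulled the stop pin and laid it in the tray, shut the lid, then pushed the long grey pin through fork and lug and let go. I handed the job in at about 32.5 s; `sign_off` gave no verdict.

**Last checks:**
- **Lid:** it reads level, with a slope of about 0.003 and its top at 141.5 mm.
- **Lock pin:** the shoulder is within about 1–2 mm of the right cheek. Its axis is about 1.3 mm low and under 1 mm off sideways. It droops about 0.065 rad within the hole clearance, against the 0.12 limit.
- **Stop pin:** it lies in the tray near (0.404, 0.285).
- **Robot:** the gripper is open and about 100 mm clear of the pin, and the wrist force is only noise.
- **Other objects:** the short pin, the jar and two cups were found within a few mm of where they started, apart from one cup about 19 mm off in the network's estimate.

**What disagreed or went wrong:**
- **Third cup:** the network missed it in the last top picture, but it stands upright in the last wrist view.
- **Spoon:** I did not re-measure it. The arm did not go near it.
- **Mistyped row:** one row put the press point 5 mm to the side while shutting the lid. I corrected it, and the lid was not affected.

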